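# Stop, blow clear and re-arm the deburring brush

## Task

Blow the key-deburring brush clear: first push the red mushroom stop on the yellow box fully in, then press the orange cap of the clamped air duster can fully down and let it spring back up, and only after that twist the red mushroom clockwise until it has come fully out again. Do not press the green start button, and leave everything loose on the shelf where it is.

Things in the scene. Friction and masses are not known exactly. Their poses are not given: they have to be found in the camera images.
- station: fixed brush station bolted to the shelf: grey base plate 130 x 260 x 12 mm (x, y, z), at its -y end a blue motor (top 104 mm up) with a brass-coloured round deburring brush, at its +y end an upright aluminium air duster can with a blue label, 53 mm across, in a clamp. Origin: centre of the underside; z up. The can's axis is at (-20, 75) mm in this frame and its shoulder ends 158 mm up
- brush (a point): centre of the deburring brush wheel (72 mm across), at which the can's straw points; it stays still
- cap_top (a point): centre of the flat top of the orange sprung nozzle cap on the can, 28 mm across and 22 mm tall; 186 mm above the shelf when up. A thin red straw leaves its side 10 mm below the top, towards the brush. z up
- cap (a joint): travel of the nozzle cap in m: 0 up, 0.006 fully down. Straight-down spring: starts to move at about 2 N, fully down at about 7 N; springs back when let go
- stop_box: yellow box, 72 x 72 x 55 mm, bolted to the shelf, with the red mushroom stop on its top. Origin: centre of the underside; z up
- stop_top (a point): centre of the flat top of the red mushroom head (38 mm across, 20 mm tall, white bar mark on top; its underside is 16 mm above the box top when out, 9 mm when in); 91 mm above the shelf when out, 84 mm when in. Moves down and turns with the head. z up
- stop (a joint): how far the mushroom is pushed in, in m: 0 fully out, 0.007 fully in. Slides against about 3.5 N of friction and stays where it is pushed; pushing does not turn it
- stop_head (a joint): twist of the mushroom head in rad, clockwise seen from above: 0 at rest, 1.0 at its stop; a weak spring turns it back when let go. With the mushroom in, twisting cams it out: it rises about 7 mm over 1.0 rad and is fully out only at the full twist; it then stays out
- start_box: grey box, 72 x 72 x 55 mm, bolted to the shelf, with the flat green start button on its top. Origin: centre of the underside. It and the yellow box may change places
- start_top (a point): centre of the top of the green button, 26 mm across, standing 8 mm above the box (63 mm above the shelf); leave it alone
- start (a joint): travel of the green button in m: 0 up, 0.005 down; sprung; leave it alone
- canister: screw-top aluminium canister of lock pins, 72 mm across, 86 mm high; loose, leave it alone. Origin: centre of the underside
- key_jar: clear acrylic jar of keys with white snap lid, 88 mm across, 114 mm high; loose, leave it alone. Origin: centre of the underside
- latch: chrome bathroom door latch, about 70 x 56 x 22 mm, lying flat; loose, leave it alone. Origin: centre of the underside
- strike_plate: brass strike plate, 28 x 62 x 4 mm, lying flat; loose, leave it alone. Origin: centre of the underside
- bow_cover: black rubber key bow cover, about 31 x 26 x 8 mm, lying on the station's base plate; loose, leave it alone. Origin: centre of the underside
- screwdriver: screwdriver, 180 mm long, lying flat along its x; loose, leave it alone. Origin: on the shaft's underside
Not all that is in view belongs to the job. Several things look just like the stop_box: the one meant starts nearest to the robot's base.

How it is judged:
On the way, in this order (a step that is already met when the one before it is completed fails the run):
1. the red mushroom stop is pushed fully in (within 1.5 mm) (value of joint stop above 0.0055 m), for 0.2 s.
2. with the stop in, the orange cap is pressed down to within 1.5 mm of its full 6 mm (value of joint cap above 0.0045 m and value of joint stop above 0.005 m), for 0.1 s.
3. with the stop still in, the cap is back up (within 1 mm) (value of joint cap below 0.001 m and value of joint stop above 0.005 m), for 0.1 s.
4. the mushroom has been twisted (over 0.7 rad) and is out to within 2 mm (value of joint stop_head above 0.7 rad and value of joint stop below 0.002 m), for 0.1 s.
At the end, for the whole second after the job is handed in: the mushroom stop is fully out (within 2 mm), the duster cap is up (within 1 mm) and the green button is up (within 1 mm) (value of joint stop below 0.002 m and value of joint each of cap, start below 0.001 m); the robot touches nothing.
It fails at once if the green start button is pressed more than 2 mm (value of joint start above 0.002 m).
It fails at once if the duster cap is pressed more than 3 mm while the stop is not in (value of joint cap above 0.003 m and value of joint stop below 0.004 m).
It fails at once if the canister or the key jar is tipped by more than 0.3 rad (angle between any of canister, key_jar's own z axis and vertical above 0.3 rad).
It fails at once if a loose thing is moved by more than 25 mm (distance of any of canister, key_jar, latch, strike_plate, bow_cover, screwdriver from where it was at the start of the episode above 0.025 m).
It also fails if it takes over 69 s, if anything falls off the work surface, if the arm or the gripper's body presses on something with over 40 N, if the wrist force passes 120 N, or if a joint passes its speed limit or range.

## Robot

A 7-joint arm with a two-finger parallel gripper is mounted at the origin on the work surface. World frame = base frame: x ahead of the robot, y to its left, z up, the work surface at z = 0. Lengths are in m, angles in rad, forces in N, time in s.
With the tool pointing down it reaches from about 0.425 to 0.825 m from the base axis. Payload 3.6 kg.
Tool frame: the origin (TCP) lies between the finger pads; the fingertips stand tip_extent ahead of it and the grasp point (between the pads) lies 3 mm ahead of it (tip_extent is the distance from the TCP to the fingertips, in m); z points along the fingers, y is the line along which they close (so a half turn about z gives the same grasp; the last joint's range is limited). The gripper opens to 85 mm and grips with 20 to 120 N. Pads are 22 mm wide; open, the fingers measure 114 mm over their backs; the gripper's body (76 mm by 85 mm) begins 54 mm behind the grasp point. The pads swing forward as they close: fully open they stand 13 mm farther back than shut.
Start: joints at [-1.317, 0.615, -0.013, 1.423, 0.008, 1.103, -0.04], TCP at [0.179, 0.625, 0.253] pointing down, gripper open.
Joint ranges: [-3.12, 3.12], [-0.3, 2.06], [-1.34, 1.32], [0.26, 2.42], [-1.36, 4.5], [0.01, 1.98], [-2.84, 2.84]. Speed limits (rad/s): [2.79, 2.79, 3.14, 3.14, 3.14, 3.14, 3.14].

## Interface

Orientations are given as a unit quaternion [x, y, z, w].
In Python, from bench import * gives the robot as it stands.
- The arm moves only by the shell command python3 -m crank 'ROWS' [FORCE]. ROWS is JSON, a list of rows, each a list of 7 numbers: the shift along the tool's x, y, z in m, then the turn, a rotation vector about the tool's x, y, z in rad, then the opening, from 0 (shut) to 1 (fully open). In form: [[dx, dy, dz, rx, ry, rz, gripper], ...]. A call has 1 to 12 rows; each row shifts and turns the commanded pose from where the row before left it, along the tool's axes as they then stand; what a row does not reach is not made up. A row lasts 1/10 s, in which the tool goes at most 50 mm and 8.59 degrees, less where a joint would pass 70% of its speed; a pose out of reach is approached as far as the arm can. A call with a gripper value outside its range is refused whole. The fingers move at their own pace and stop on an object; FORCE is the grip in N (left out, the last holds). Time passes only in rows, so rows that do not move let the fingers close. It gives the time, the measured TCP pose, the force, the opening and the grip force at its end, in the units of the state.
- observe(): the state, without advancing time (a new reading comes with each control period).
- snapshot(name): name is "scene" or "top"; returns (picture, depth): 384x512x3 uint8, red, green, blue; 384x512 float32, m along the optical axis (not along the pixel's ray), 0 where there is no reading.
- camera_model(name): a dict with "fx", "fy", "cx", "cy" (pixels), "position" and "orientation" of the camera in the world. Camera axes: x right, y up, looking along -z (the intrinsics and any distortion apply to the point x, -y, -z); pixel columns grow to the right and rows downward; lengths in m; the calibration is good to about 2 mm. A picture is of the moment at which its call begins. camera_model takes no time and is no camera call.
- hand_in(): hands the job in; it is judged then, once.
The state is a dict: "t": time; "joints": joint angles; "qd": joint speeds; "joint_torque": joint torques, N m; "ee_pos": TCP position; "ee_rot": TCP orientation; "contact_force": force on the tool from outside, world axes, zero at the start; "moment": the same for the moment, N m; "width": finger opening in m; "grasp_force": force on a finger pad.
Only numpy, scipy, OpenCV 4.12 (cv2) and the standard library are available. Lean on these libraries where they do the work, as an engineer would, in place of code of your own. Each camera call takes 0.05 s, during which the arm holds its last target. There are 200 camera calls.

## Working session

There is one attempt and no reset: what is moved stays moved. The work goes in short steps, Python scripts to look and compute and a shell command to move; the robot and the scene stay as the last step left them, time stands still between calls to the robot, and variables do not carry over. Pictures are saved under pics/ and viewed, at most 10 in all, crops included, and the job is handed in when it is done.

```bash
ls; mkdir -p pics; cat > h.py <<'E'
from bench import *
import numpy as np, cv2
from scipy.spatial.transform import Rotation as R
def save(n,im): cv2.imwrite('pics/'+n+'.png',cv2.cvtColor(im,cv2.COLOR_RGB2BGR))
def ray(cam,u,v):
    m=camera_model(cam); q=R.from_quat(m['orientation'])
    d=q.apply([(u-m['cx'])/m['fx'],-(v-m['cy'])/m['fy'],-1.]); return np.array(m['position']),d
def onz(cam,u,v,z):
    p,d=ray(cam,u,v); return p+d*(z-p[2])/d[2]
def bydepth(cam,D,u,v):
    p,d=ray(cam,u,v); return p+d*D[int(round(v)),int(round(u))]
def blobs(im,lo,hi,amin=30):
    h=cv2.cvtColor(im,cv2.COLOR_RGB2HSV); m=cv2.inRange(h,np.array(lo),np.array(hi))
    n,l,s,c=cv2.connectedComponentsWithStats(m); return [(c[i],s[i],l==i) for i in range(1,n) if s[i,4]>amin]
E
python3 - <<'E'
from h import *
o=observe(); print({k:np.round(v,3) for k,v in o.items()})
for c in('scene','top'):
    im,D=snapshot(c); save(c+'0',im); np.savez(c+'0.npz',im=im,D=D); print(camera_model(c))
E
```

```text
pics
{'t': np.float64(0.0), 'joints': array([-1.317,  0.616, -0.013,  1.425,  0.008,  1.103, -0.04 ]), 'qd': array([-0.001, -0.001, -0.001,  0.   ,  0.001, -0.   , -0.001]), 'joint_torque': array([ 0.0000e+00, -4.6922e+01,  2.5900e-01, -1.7103e+01,  1.0000e-02,
        1.0000e-02,  0.0000e+00]), 'ee_pos': array([0.179, 0.624, 0.252]), 'ee_rot': array([ 0.139,  0.99 , -0.001, -0.   ]), 'contact_force': array([ 0.72 ,  0.742, -1.108]), 'moment': array([0.034, 0.008, 0.074]), 'grasp_force': np.float64(0.0), 'width': np.float64(0.085)}
{'fx': 393.72829643103256, 'fy': 393.72829643103256, 'cx': 253.49799378817158, 'cy': 202.26236741537014, 'position': array([1.87224632, 0.01277778, 1.11740223]), 'orientation': array([0.31329414, 0.32782815, 0.638262  , 0.62209091])}
{'fx': 422.87577619125204, 'fy': 422.87577619125204, 'cx': 249.34924459995707, 'cy': 192.44871585869706, 'position': array([ 0.2646909 , -0.02446003,  1.44578676]), 'orientation': array([ 0.07185587, -0.06602087, -0.69701383,  0.710387  ])}
```

View pics/scene0.png

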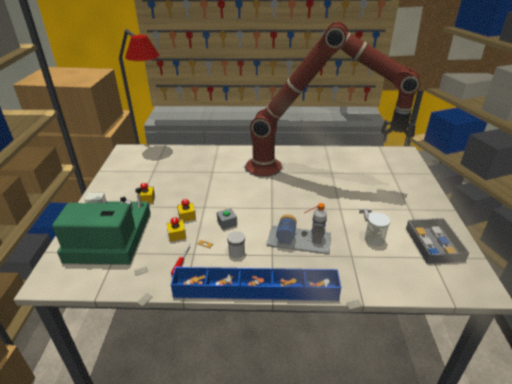

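View pics/top0.png

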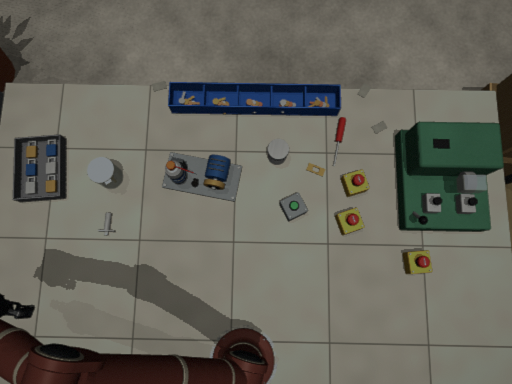

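The scene view shows the robot at the back and three yellow boxes with red mushrooms at about (146,194), (186,210) and (176,228). The grey box with the green button is at (227,216) and the orange cap at (321,207).

The top view (+x up, +y left) shows the mushrooms, which could be confused with each other, at (350,220), (356,182) and (419,262). The cap is at (171,165) and the green button at (294,206). I'll measure all of these.

```bash
python3 - <<'E'
from h import *
C={}
for c in('top','scene'):
    f=np.load(c+'0.npz'); im,D=f['im'],f['D']; C[c]=im,D
    for nm,lo,hi,a in (('red',(0,150,90),(7,255,255),15),('red2',(172,150,90),(180,255,255),15),('orange',(8,150,120),(17,255,255),8),('yellow',(22,130,100),(33,255,255),60),('green',(60,130,60),(85,255,255),15)):
        for ct,s,m in blobs(im,lo,hi,a):
            if c=='scene' and ct[1]<180 : continue
            d=D[m];p=bydepth(c,D,*ct)
            # highest quartile points
            vs,us=np.nonzero(m); P=np.array([bydepth(c,D,u,v) for u,v in zip(us,vs)])
            top=P[P[:,2]>np.percentile(P[:,2],98)-.004]
            if p[0]<.2: continue
            print(c,nm,ct.round(1),s[:5],p.round(3),'top',top.mean(0).round(3),len(top),'r',np.hypot(*top.mean(0)[:2]).round(3))
im=C['top'][0]
a=cv2.resize(im[150:280,280:440],None,fx=4,fy=4,interpolation=cv2.INTER_CUBIC); save('crop1',a)
E
```

```text
top red [340.6 128.7] [337 117   8  24 117] [ 0.78  -0.327  0.026] top [ 0.785 -0.327  0.03 ] 18 r 0.851
top red [358.3 179.4] [354 175  10  10  66] [ 0.584 -0.368  0.087] top [ 0.582 -0.37   0.094] 18 r 0.69
top red [352.5 218.8] [348 214  10  11  69] [ 0.452 -0.344  0.093] top [ 0.452 -0.347  0.095] 13 r 0.57
top red [423.3 261.2] [419 256  10  11  72] [ 0.321 -0.563  0.093] top [ 0.265 -0.024  1.446] 2 r 0.266
top orange [169.9 164.4] [167 161   7   7  38] [0.595 0.233 0.194] top [0.599 0.233 0.191] 9 r 0.642
top yellow [355.  182.6] [344 170  25  24 250] [ 0.572 -0.356  0.092] top [ 0.58  -0.361  0.058] 87 r 0.683
top yellow [349.4 221. ] [338 208  25  26 273] [ 0.445 -0.335  0.089] top [ 0.446 -0.336  0.079] 68 r 0.559
top yellow [417.6 262.1] [408 251  23  23 266] [ 0.319 -0.547  0.087] top [ 0.321 -0.555  0.075] 86 r 0.641
top green [292.2 204.2] [290 202   6   7  17] [ 0.501 -0.153  0.063] top [ 0.502 -0.155  0.066] 6 r 0.525
scene red [143.5 185.8] [141 184   6   5  26] [ 0.344 -0.56   0.092] top [ 0.333 -0.562  0.091] 8 r 0.654
scene red [184.9 202.3] [182 200   7   6  29] [ 0.466 -0.343  0.088] top [ 0.465 -0.339  0.093] 4 r 0.576
scene red [174.3 220.5] [171 218   8   6  35] [ 0.6   -0.364  0.091] top [ 0.595 -0.363  0.091] 17 r 0.697
scene red [179.5 261. ] [176 257   8   8  37] [ 0.767 -0.32   0.022] top [ 0.77  -0.322  0.024] 16 r 0.834
scene orange [320.6 205.4] [318 203   6   5  25] [0.605 0.235 0.182] top [0.605 0.235 0.187] 6 r 0.65
scene orange [260.  279.9] [258 279   5   3  11] [ 0.878 -0.002  0.043] top [ 0.876 -0.003  0.04 ] 6 r 0.876
scene yellow [147. 195.] [140 187  14  16 147] [ 0.358 -0.546  0.05 ] top [ 0.391 -0.533  0.094] 30 r 0.661
scene yellow [180.9 222.3] [167 203  28  38 478] [ 0.564 -0.347  0.053] top [ 0.566 -0.336  0.095] 57 r 0.658
```

View pics/crop1.png

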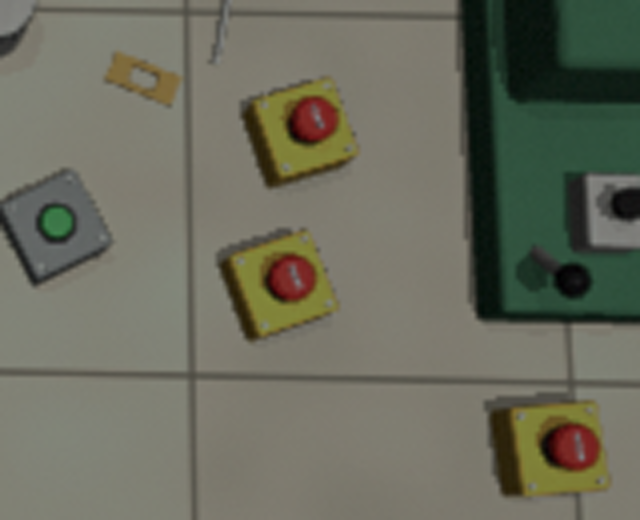

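The crop shows three identical yellow boxes. The one at top pixel (352,219) has r≈0.57 m, against 0.65–0.69 m for (423,261) and (358,179), so it's nearest the base and I choose it. Next I'll get exact centres.

```bash
python3 - <<'E'
from h import *
import bench
print([n for n in dir(bench) if not n.startswith('_')], getattr(bench,'tip_extent',None))
ims={c:np.load(c+'0.npz')['im'] for c in('top','scene')}
def tri(a,b):
    (p,d),(q,e)=a,b; A=np.c_[d,-e]; s=np.linalg.lstsq(A,q-p,rcond=None)[0]; x,y=p+s[0]*d,q+s[1]*e; return (x+y)/2,np.linalg.norm(x-y)
def cen(c,box,lo,hi):
    u0,u1,v0,v1=box; h=cv2.cvtColor(cv2.resize(ims[c][v0:v1,u0:u1],None,fx=8,fy=8,interpolation=cv2.INTER_CUBIC),cv2.COLOR_RGB2HSV)
    m=cv2.inRange(h,np.array(lo),np.array(hi))
    if lo[0]==0: m|=cv2.inRange(h,np.array((172,)+tuple(lo[1:])),np.array((180,255,255)))
    cs=max(cv2.findContours(m,cv2.RETR_EXTERNAL,cv2.CHAIN_APPROX_NONE)[0],key=cv2.contourArea)
    e=cv2.fitEllipse(cv2.convexHull(cs)); x,y,w,hh=cv2.boundingRect(cs)
    return np.array(e[0])/8-.5/1+.5/8*7/7+[u0,v0], np.array(e[1])/8,(u0+x/8,v0+y/8,w/8,hh/8)
for nm,bt,bs,lo,hi,z in (('stop',(340,366,206,232),(176,194,195,210),(0,130,60),(8,255,255),.088),('cap',(160,180,155,175),(313,328,198,213),(6,150,90),(17,255,255),.186),('other',(346,370,168,192),(165,184,213,227),(0,130,60),(8,255,255),.088)):
    t=cen('top',bt,lo,hi); s=cen('scene',bs,lo,hi)
    print(nm,t,s); print('  tri',tri(ray('top',*t[0]),ray('scene',*s[0])),'top@z',onz('top',*t[0],z).round(4),'scene@z',onz('scene',*s[0],z).round(4))
E
```

```text
['Unreachable', 'camera_model', 'hand_in', 'observe', 'snapshot', 'tip_extent'] 0.022
stop (array([352.45605755, 218.91980267]), array([10.82859039, 11.13771343]), (347.5, 213.875, 11.0, 11.0)) (array([184.95563316, 202.54812336]), array([7.36096001, 7.90126419]), (181.5, 199.5, 7.75, 7.25))
  tri (array([ 0.45351873, -0.34654575,  0.07775578]), np.float64(0.0017779800165978583)) top@z [ 0.4522 -0.345   0.088 ] scene@z [ 0.4677 -0.3421  0.088 ]
cap (array([170.29714108, 164.70267487]), array([8.06107998, 8.37297153]), (166.5, 161.0, 8.625, 8.0)) (array([320.67764187, 206.06236172]), array([6.15750837, 6.71834898]), (318.125, 203.375, 6.125, 6.5))
  tri (array([0.59947386, 0.23632182, 0.17456559]), np.float64(0.0006213783053222075)) top@z [0.5964 0.2337 0.186 ] scene@z [0.6148 0.2339 0.186 ]
other (array([358.04510117, 179.3193264 ]), array([10.67895985, 10.97443295]), (353.0, 174.5, 11.125, 10.75)) (array([174.45206642, 220.85923386]), array([7.80931425, 9.19994068]), (170.625, 217.5, 8.25, 7.875))
  tri (array([ 0.58587176, -0.3684569 ,  0.07835217]), np.float64(0.001909316066514558)) top@z [ 0.5837 -0.367   0.088 ] scene@z [ 0.5981 -0.3639  0.088 ]
```

Mushroom centre is about (0.4525, -0.345) with mid height ≈0.08. Cap centre is about (0.5965, 0.234) with mid height ≈0.175. Both heights match the description. I'll rise, shut the fingers and swing round in an arc.

```bash
python3 -m crank '[[0,0,-0.045,0,0,0,0],[0,0,-0.045,0,0,0,0],[-0.045,0,0,0,0,0.07,0],[-0.045,0,0,0,0,0.07,0],[-0.045,0,0,0,0,0.07,0],[-0.045,0,0,0,0,0.07,0],[-0.045,0,0,0,0,0.07,0],[-0.045,0,0,0,0,0.07,0],[-0.045,0,0,0,0,0.07,0],[-0.045,0,0,0,0,0.07,0]]'
python3 -m crank '[[-0.045,0,0,0,0,0.07,0],[-0.045,0,0,0,0,0.07,0],[-0.045,0,0,0,0,0.07,0],[-0.045,0,0,0,0,0.07,0],[-0.045,0,0,0,0,0.07,0],[-0.045,0,0,0,0,0.07,0],[-0.045,0,0,0,0,0.07,0],[-0.045,0,0,0,0,0.07,0],[-0.045,0,0,0,0,0.07,0],[-0.045,0,0,0,0,0.07,0],[-0.045,0,0,0,0,0.07,0]]'
```

```text
t: 1.1
ee_pos: [0.4882, 0.4454, 0.3424]
ee_rot: [0.409, 0.913, -0.001, -0.0]
contact_force: [0.1, 0.5, -0.5]
width: 0.0001
grasp_force: 0.0
t: 2.2
ee_pos: [0.6666, -0.0033, 0.3424]
ee_rot: [0.722, 0.692, -0.0, -0.0]
contact_force: [1.4, -0.7, 1.2]
width: 0.0002
grasp_force: 0.0
```

```bash
python3 -m crank '[[-0.038,-0.024,0,0,0,0,0],[-0.038,-0.024,0,0,0,0,0],[-0.038,-0.024,0,0,0,0,0],[-0.038,-0.024,0,0,0,0,0],[-0.038,-0.024,0,0,0,0,0],[-0.038,-0.024,0,0,0,0,0],[-0.038,-0.024,0,0,0,0,0],[-0.038,-0.024,0,0,0,0,0],[-0.038,-0.024,0,0,0,0,0]]'
python3 -m crank '[[0,0,0.01,0,0,0.139,0],[0,0,0.01,0,0,0.139,0],[0,0,0.01,0,0,0.139,0],[0,0,0.01,0,0,0.139,0],[0,0,0.01,0,0,0.139,0],[0,0,0.01,0,0,0.139,0],[0,0,0.01,0,0,0.139,0],[0,0,0.01,0,0,0.139,0],[0,0,0.01,0,0,0.139,0],[0,0,0.01,0,0,0.139,0],[0,0,0.01,0,0,0.139,0],[0,0,0,0,0,0,0]]'
cat > w.py <<'E'
from h import *
import sys
o=observe(); q=R.from_quat(o['ee_rot']); t=np.array(list(map(float,sys.argv[1:4])))
print(np.round(o['ee_pos'],4),'tool delta',np.round(q.inv().apply(t-o['ee_pos']),4),'axes',q.as_matrix().round(3).tolist(),'q7',o['joints'].round(2))
E
python3 w.py 0.4525 -0.345 0.13
```

```text
t: 3.1
ee_pos: [0.4361, -0.336, 0.343]
ee_rot: [0.721, 0.693, 0.0, -0.0]
contact_force: [0.3, -0.4, -0.4]
width: -0.0
grasp_force: 0.0
t: 4.3
ee_pos: [0.437, -0.3336, 0.2314]
ee_rot: [1.0, 0.002, -0.002, -0.001]
contact_force: [0.1, 0.4, 0.1]
width: 0.0003
grasp_force: 0.0
[ 0.437  -0.3336  0.2314] tool delta [0.0158 0.0117 0.1013] axes [[1.0, 0.004, -0.004], [0.004, -1.0, 0.002], [-0.004, -0.002, -1.0]] q7 [ 0.12  0.59  0.8   1.76 -0.49  1.01 -0.46]
```

```bash
python3 -m crank '[[0.008,0.006,0.035,0,0,0,0],[0.008,0.006,0.035,0,0,0,0],[0,0,0.031,0,0,0,0],[0,0,0,0,0,0,0]]'
python3 w.py 0.4525 -0.345 0.113
python3 - <<'E'
from h import *
im,D=snapshot('scene'); a=cv2.resize(im[160:250,130:250],None,fx=5,fy=5,interpolation=cv2.INTER_CUBIC); save('s1',a)
E
```

```text
t: 4.7
ee_pos: [0.452, -0.3446, 0.1287]
ee_rot: [1.0, 0.003, -0.003, -0.003]
contact_force: [-0.0, -0.2, 0.6]
width: 0.0001
grasp_force: 0.0
[ 0.452  -0.3446  0.1287] tool delta [0.0006 0.0005 0.0157] axes [[1.0, 0.006, -0.006], [0.006, -1.0, 0.006], [-0.006, -0.006, -1.0]] q7 [ 0.2   0.74  0.69  1.81 -0.62  0.83 -0.37]
```

View pics/s1.png

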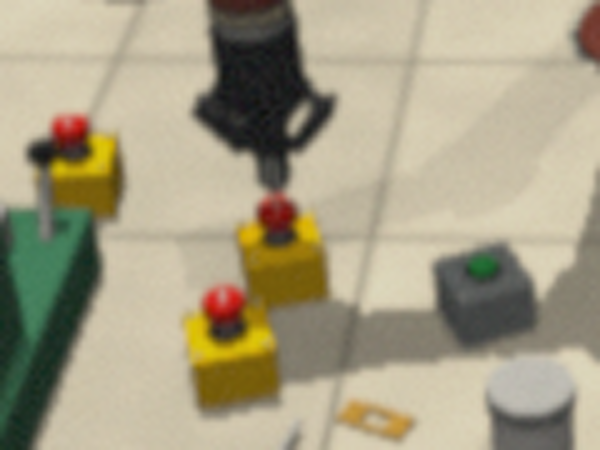

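The shut fingers hang centred over the chosen mushroom (crop (277,210)). Now pressing.

```bash
python3 -m crank '[[0,0,0.008,0,0,0,0],[0,0,0.006,0,0,0,0],[0,0,0.003,0,0,0,0],[0,0,0,0,0,0,0]]'
python3 -m crank '[[0,0,0.003,0,0,0,0],[0,0,0.002,0,0,0,0],[0,0,0,0,0,0,0]]'
```

```text
t: 5.15
ee_pos: [0.4536, -0.3469, 0.1156]
ee_rot: [1.0, 0.002, 0.0, 0.0]
contact_force: [0.7, 0.1, -0.9]
width: -0.0001
grasp_force: 0.0
t: 5.45
ee_pos: [0.4539, -0.3473, 0.1106]
ee_rot: [1.0, 0.001, 0.0, 0.0]
contact_force: [-0.1, -1.4, 1.3]
width: 0.0003
grasp_force: 0.5
```

```bash
python3 -m crank '[[0,0,0.002,0,0,0,0],[0,0,0.002,0,0,0,0],[0,0,0,0,0,0,0]]'
python3 -m crank '[[0,0,0.002,0,0,0,0],[0,0,0,0,0,0,0]]'
python3 -m crank '[[0,0,0.002,0,0,0,0],[0,0,0,0,0,0,0]]'
```

```text
t: 5.75
ee_pos: [0.4538, -0.3473, 0.1063]
ee_rot: [1.0, 0.001, 0.0, 0.0]
contact_force: [1.6, -0.3, 1.0]
width: 0.0001
grasp_force: 0.7
t: 5.95
ee_pos: [0.4538, -0.3474, 0.106]
ee_rot: [1.0, 0.001, 0.001, 0.0]
contact_force: [-1.0, 2.3, 12.0]
width: -0.0004
grasp_force: 5.9
t: 6.15
ee_pos: [0.4539, -0.3475, 0.1058]
ee_rot: [1.0, 0.001, 0.002, -0.0]
contact_force: [-3.5, 4.2, 22.2]
width: -0.0002
grasp_force: 11.3
```

Bottomed out: it stopped at tip z ≈ 0.084 with 22 N. Lifting and going over to the cap.

```bash
python3 -m crank '[[0,0,0,0,0,0,0],[0,0,-0.02,0,0,0,0],[0,0,-0.045,0,0,0,0],[0,0,-0.045,0,0,0,0],[0,0,-0.045,0,0,0,0],[0,0,-0.025,0,0,0,0],[0.011,-0.044,0,0,0,0,0],[0.011,-0.044,0,0,0,0,0],[0.011,-0.044,0,0,0,0,0],[0.011,-0.044,0,0,0,0,0],[0.011,-0.044,0,0,0,0,0],[0.011,-0.044,0,0,0,0,0]]'
python3 -m crank '[[0.011,-0.044,0,0,0,0,0],[0.011,-0.044,0,0,0,0,0],[0.011,-0.044,0,0,0,0,0],[0.011,-0.044,0,0,0,0,0],[0.011,-0.044,0,0,0,0,0],[0.011,-0.044,0,0,0,0,0],[0,0,0,0,0,0,0],[0,0,0,0,0,0,0]]'
python3 w.py 0.5965 0.234 0.22
python3 - <<'E'
from h import *
im,D=snapshot('scene'); a=cv2.resize(im[160:250,130:250],None,fx=5,fy=5,interpolation=cv2.INTER_CUBIC)
# heights of mushrooms via red blob centroid
for ct,s,m in blobs(im,(0,130,60),(8,255,255),15):
    if 160<ct[0]<200 and ct[1]<235: print(ct,s)
E
```

```text
t: 7.35
ee_pos: [0.5182, -0.0806, 0.2817]
ee_rot: [1.0, 0.001, -0.001, -0.0]
contact_force: [1.1, -0.4, 0.1]
width: -0.0
grasp_force: 0.0
t: 8.15
ee_pos: [0.5832, 0.1829, 0.2808]
ee_rot: [1.0, 0.003, -0.001, 0.001]
contact_force: [0.1, -1.1, -0.7]
width: 0.0
grasp_force: 0.0
[0.5832 0.1829 0.2808] tool delta [ 0.0138 -0.0511  0.0607] axes [[1.0, 0.006, -0.003], [0.006, -1.0, -0.001], [-0.003, 0.001, -1.0]] q7 [-0.82  0.65  0.86  1.52 -0.51  1.21 -1.44]
[188.94736842  36.70175439] [186  31   7  17  57]
[184.87179487 203.82051282] [181 201   8   7  39]
[174.57142857 220.66666667] [171 218   8   7  42]
```

```bash
python3 -m crank '[[0.007,-0.026,0,0,0,0,0],[0.007,-0.025,0,0,0,0,0],[0,0,0.03,0,0,0,0],[0,0,0.03,0,0,0,0],[0,0,0,0,0,0,0],[0,0,0,0,0,0,0]]'
python3 w.py 0.5965 0.234 0.208
python3 - <<'E'
from h import *
im,D=snapshot('scene'); a=cv2.resize(im[170:260,260:380],None,fx=5,fy=5,interpolation=cv2.INTER_CUBIC); save('s2',a)
E
```

```text
t: 8.8
ee_pos: [0.5981, 0.2306, 0.2229]
ee_rot: [1.0, -0.0, -0.0, 0.0]
contact_force: [0.1, 0.4, 0.9]
width: 0.0006
grasp_force: 0.0
[0.5981 0.2306 0.2229] tool delta [-0.0016 -0.0034  0.0149] axes [[1.0, -0.0, -0.0], [-0.0, -1.0, -0.001], [-0.0, 0.001, -1.0]] q7 [-0.84  0.75  0.82  1.51 -0.58  1.14 -1.48]
```

View pics/s2.png

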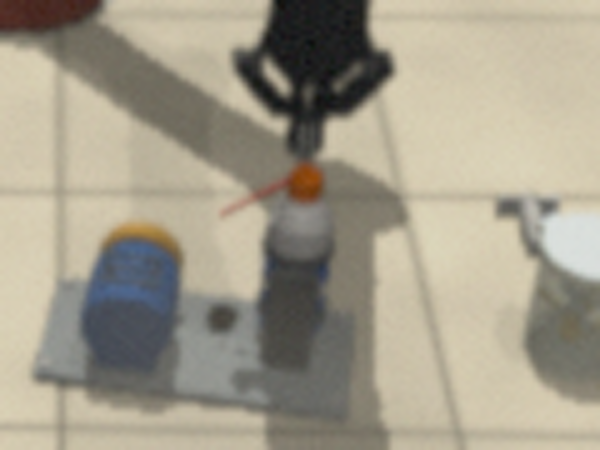

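The shut fingertips are just above the orange cap (crop (305,180)) and centred left-right. I'll make a small correction and press down in steps.

```bash
python3 -m crank '[[-0.001,-0.003,0.007,0,0,0,0],[0,0,0.006,0,0,0,0],[0,0,0,0,0,0,0],[0,0,0.003,0,0,0,0],[0,0,0,0,0,0,0]]'
python3 -m crank '[[0,0,0.003,0,0,0,0],[0,0,0.002,0,0,0,0],[0,0,0,0,0,0,0],[0,0,0,0,0,0,0]]'
python3 -m crank '[[0,0,0.002,0,0,0,0],[0,0,0,0,0,0,0]]'
```

```text
t: 9.35
ee_pos: [0.5969, 0.2356, 0.2067]
ee_rot: [1.0, 0.002, 0.0, -0.0]
contact_force: [-1.2, 0.0, 3.2]
width: 0.0001
grasp_force: 1.6
t: 9.75
ee_pos: [0.597, 0.2356, 0.2024]
ee_rot: [1.0, 0.002, 0.0, -0.001]
contact_force: [-2.5, 1.0, 7.5]
width: 0.0001
grasp_force: 3.4
t: 9.95
ee_pos: [0.597, 0.2356, 0.2021]
ee_rot: [1.0, 0.002, 0.0, -0.001]
contact_force: [-4.8, 0.4, 13.7]
width: 0.0
grasp_force: 6.8
```

The cap is fully down: force is past 7 N and the height matches. Releasing and returning to the mushroom with the gripper opening, turned back 0.55 rad ready for the twist.

```bash
python3 -m crank '[[0,0,0,0,0,0,0],[0,0,-0.03,0,0,0,0],[0,0,-0.04,0,0,0,0],[0,0,-0.01,0,0,0,0],[-0.011,0.044,0,0,0,0,0],[-0.011,0.044,0,0,0,0,0],[-0.011,0.044,0,0,0,0,0],[-0.011,0.044,0,0,0,0,0],[-0.011,0.044,0,0,0,0,0],[-0.011,0.044,0,0,0,0,0],[-0.011,0.044,0,0,0,0,0],[-0.011,0.044,0,0,0,0,0]]'
python3 -m crank '[[-0.011,0.044,0,0,0,0,0.8],[-0.011,0.044,0,0,0,0,0.8],[-0.011,0.044,0,0,0,0,0.8],[-0.011,0.044,0,0,0,0,0.8],[-0.011,0.044,0,0,0,0,0.8],[0,0,0,0,0,-0.14,0.8],[0,0,0,0,0,-0.14,0.8],[0,0,0,0,0,-0.14,0.8],[0,0,0,0,0,-0.13,0.8],[0,0,0,0,0,0,0.8],[0,0,0,0,0,0,0.8]]'
python3 w.py 0.4525 -0.345 0.083
python3 - <<'E'
from h import *
im,D=snapshot('scene')
for nm,lo,hi in(('red',(0,130,60),(8,255,255)),('or',(6,150,90),(17,255,255))):
  for ct,s,m in blobs(im,lo,hi,15):
    if 160<ct[0]<330 and 190<ct[1]<235: print(nm,ct,s)
E
```

```text
t: 11.15
ee_pos: [0.5091, -0.1184, 0.2788]
ee_rot: [1.0, 0.001, -0.0, 0.0]
contact_force: [-0.6, -0.1, -1.0]
width: 0.0001
grasp_force: 0.0
t: 12.25
ee_pos: [0.4553, -0.337, 0.2789]
ee_rot: [0.962, 0.271, -0.0, -0.0]
contact_force: [-0.7, -0.1, 0.0]
width: 0.0678
grasp_force: 0.0
[ 0.4553 -0.337   0.2789] tool delta [-0.0065  0.0054  0.1959] axes [[0.853, 0.522, -0.0], [0.522, -0.853, 0.0], [-0.0, -0.0, -1.0]] q7 [ 0.18  0.53  0.68  1.65 -0.36  1.09 -0.07]
red [184.86486486 203.62162162] [181 201   8   7  37]
red [174.59090909 220.79545455] [171 218   8   7  44]
or [320.625   206.03125] [318 203   6   7  32]
```

```bash
python3 -m crank '[[-0.003,0.003,0.045,0,0,0,0.8],[-0.003,0.002,0.045,0,0,0,0.8],[0,0,0.045,0,0,0,0.8],[0,0,0,0,0,0,0.8],[0,0,0,0,0,0,0.8]]'
python3 w.py 0.4525 -0.345 0.085
```

```text
t: 12.8
ee_pos: [0.4531, -0.3446, 0.1446]
ee_rot: [0.962, 0.272, -0.001, 0.0]
contact_force: [-0.2, 0.0, -0.0]
width: 0.0685
grasp_force: 0.0
[ 0.4531 -0.3446  0.1446] tool delta [-0.0007 -0.      0.0596] axes [[0.852, 0.524, -0.001], [0.524, -0.852, -0.0], [-0.001, -0.0, -1.0]] q7 [ 0.26  0.68  0.57  1.8  -0.49  0.81  0.06]
```

```bash
python3 -m crank '[[0,0,0.025,0,0,0,0.8],[0,0,0.02,0,0,0,0.8],[0,0,0.013,0,0,0,0.8],[0,0,0,0,0,0,0.8],[0,0,0,0,0,0,0.8]]'
python3 w.py 0.4525 -0.345 0.085
python3 -m crank '[[0,0,0,0,0,0,0.3],[0,0,0,0,0,0,0.3],[0,0,0,0,0,0,0.3],[0,0,0,0,0,0,0.3],[0,0,0,0,0,0,0.3]]' 35
python3 w.py 0.4525 -0.345 0.085
```

```text
t: 13.3
ee_pos: [0.4539, -0.3453, 0.0879]
ee_rot: [0.962, 0.273, 0.001, 0.001]
contact_force: [0.3, -0.7, -1.0]
width: 0.0683
grasp_force: 0.0
[ 0.4539 -0.3453  0.0879] tool delta [-0.001  -0.001   0.0029] axes [[0.851, 0.525, 0.002], [0.525, -0.851, -0.002], [0.001, 0.003, -1.0]] q7 [ 0.3   0.76  0.51  1.84 -0.56  0.69  0.11]
t: 13.8
ee_pos: [0.4546, -0.3465, 0.0881]
ee_rot: [0.962, 0.273, 0.001, 0.003]
contact_force: [1.3, -1.5, 4.8]
width: 0.036
grasp_force: 35.1
[ 0.4546 -0.3465  0.0881] tool delta [-0.001  -0.0024  0.0031] axes [[0.851, 0.525, 0.004], [0.525, -0.851, -0.005], [0.001, 0.006, -1.0]] q7 [ 0.3   0.76  0.51  1.84 -0.56  0.69  0.12]
```

Gripped at 36 mm. Twisting clockwise (+rz) while rising 0.7 mm per 0.1 rad.

```bash
python3 -m crank '[[0,0,-0.0007,0,0,0.1,0.3],[0,0,-0.0007,0,0,0.1,0.3],[0,0,-0.0007,0,0,0.1,0.3],[0,0,-0.0007,0,0,0.1,0.3],[0,0,-0.0007,0,0,0.1,0.3]]'
python3 -m crank '[[0,0,-0.0007,0,0,0.1,0.3],[0,0,-0.0007,0,0,0.1,0.3],[0,0,-0.0007,0,0,0.1,0.3],[0,0,-0.0007,0,0,0.1,0.3],[0,0,-0.0007,0,0,0.1,0.3],[0,0,0,0,0,0,0.3]]'
python3 -c "
from bench import *;o=observe();print(o['moment'],o['joints'])"
```

```text
t: 14.3
ee_pos: [0.4546, -0.3468, 0.0911]
ee_rot: [1.0, 0.024, 0.002, 0.003]
contact_force: [1.4, -3.0, 1.8]
width: 0.0365
grasp_force: 35.2
t: 14.9
ee_pos: [0.4545, -0.347, 0.0947]
ee_rot: [0.975, -0.222, 0.002, 0.003]
contact_force: [3.1, -4.7, 3.2]
width: 0.0358
grasp_force: 35.4
[-1.03676213 -0.5707804   0.09307417] [ 0.14786512  0.83214542  0.79223321  1.83665326 -0.80050505  0.81870837
 -0.6617637 ]
```

```bash
python3 -m crank '[[0,0,-0.0003,0,0,0.07,0.3],[0,0,0,0,0,0.05,0.3],[0,0,0,0,0,0,0.3],[0,0,0,0,0,0,0.3]]'
python3 -c "
from bench import *;o=observe();print(o['moment'])"
```

```text
t: 15.3
ee_pos: [0.4545, -0.3471, 0.0952]
ee_rot: [0.961, -0.277, 0.002, 0.003]
contact_force: [1.8, -4.8, 2.8]
width: 0.0362
grasp_force: 35.5
[-1.10244163 -0.52054955  0.45338784]
```

The torque rose at the twist stop and the head lifted 7 mm. Releasing and retreating.

```bash
python3 -m crank '[[0,0,0,0,0,0,0.8],[0,0,0,0,0,0,0.8],[0,0,0,0,0,0,0.8],[0,0,0,0,0,0,0.8],[0,0,-0.01,0,0,0,0.8],[0,0,-0.03,0,0,0,0.8],[0,0,-0.045,0,0,0,0.8],[0,0,-0.045,0,0,0,0.8],[0,0,-0.045,0,0,0,0.8],[0,0,0,0,0,0,0.8],[0,0,0,0,0,0,0.8]]'
python3 - <<'E'
from h import *
im,D=snapshot('scene'); a=cv2.resize(im[160:270,130:400],None,fx=2.9,fy=2.9,interpolation=cv2.INTER_CUBIC); save('s3',a)
for nm,lo,hi in(('red',(0,130,60),(8,255,255)),('or',(6,150,90),(17,255,255))):
  for ct,s,m in blobs(im,lo,hi,15):
    if 160<ct[0]<330 and 190<ct[1]<235: print(nm,ct,s)
i0=np.load('scene0.npz')['im']
for ct,s,m in blobs(i0,(0,130,60),(8,255,255),15):
    if 160<ct[0]<330 and 190<ct[1]<235: print('start',ct,s)
E
```

```text
t: 16.4
ee_pos: [0.4529, -0.3445, 0.27]
ee_rot: [0.96, -0.28, 0.001, 0.0]
contact_force: [-0.7, 0.7, -0.6]
width: 0.0682
grasp_force: 0.0
red [184.96875 202.15625] [182 200   7   6  32]
red [174.5        220.90909091] [171 218   8   7  44]
or [320.57575758 206.12121212] [318 203   6   7  33]
start [184.89189189 202.27027027] [182 199   7   8  37]
start [174.48837209 220.79069767] [171 218   8   7  43]
```

View pics/s3.png

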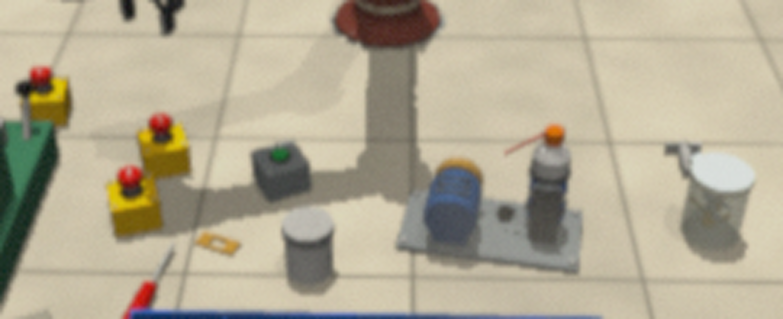

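The mushroom (crop (161,125)) is back at its starting image height (row 202.2 against 202.3). The cap (553,133) is up, nothing loose has moved, and the arm is clear. Handing in.

```bash
python3 -c "
from bench import *;print(hand_in())"
```

```text
the job is handed in; nothing more can be done
None
```

I pushed the stop in, pressed the duster cap and let it spring back, then twisted the mushroom fully out; the job is handed in at about 16.5 s of the 69 s allowed, and the hand-in returned no verdict.

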